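Seat the sensor module and hold the lamp shutter half open

TASK

Pick up the small metal sensor module (the silver block with a brass connector at each end), seat it flat in the pocket of the light-test fixture with one of its connectors facing the lamp house, and let go of it while the shutter is still shut. Then take the shutter by its upright tab, slide it against its spring to half travel (the long middle mark) and finish holding it there: the program ends with the fingers still on the tab, the shutter still at half travel. Leave the other things on the desk where they are.

Things in the scene. Friction and masses are not known exactly. Their poses are not given: they have to be found in the camera images.
- module_center (a point): centre of the sensor module, a loose silver-grey metal block 28 (x) x 40 (y) x 20 (z) mm, about 76 g, with a thin brass connector sticking 8 mm out of each end (56 mm over both, 10 mm above its underside; both ends are alike); starts lying flat on the desk, so this point is 10 mm above it. Its y axis runs along the connectors; grip it across the 28 mm side
- fixture: light-test fixture fixed to the desk, origin under the middle of its base plate, 110 (x) x 170 (y) x 8 (z) mm. At its -y end is the pocket; along its +y end stands the grey lamp house, 110 x 33 mm, top at z = 58 mm, front face at y = +52 mm with the window. The steel shutter slides in guides on that front face
- nest_seat (a point): where the module's centre lies when seated: 18 mm above the desk, in the middle of the pocket (33 x 45 mm inside, long side along y, floor = base plate top 8 mm above the desk, bounded by four corner angles that rise 6 mm above that floor). Axes as the fixture's; the module's y axis must lie along this y, either way round, so that one connector faces the lamp house; the connectors pass between the corner angles
- shutter (a joint): travel of the shutter in m: 0 = shut (where a spring returns it), 0.022 = half, 0.044 = fully open. It opens along the fixture's -x. The spring pushes back with 4 N shut, about 8.4 N at half, 12.8 N fully open
- tab_center (a point): grip point of the upright black tab on top of the shutter, on its centre line, 80 mm above the desk; moves with the shutter. The tab is 12 mm (x, the sliding direction) x 22 mm (y), from 62 to 96 mm above the desk, above the top of the lamp house. A pointer at its foot runs over three dark marks on the lamp house top: short = shut, long = half, short = fully open; axes as the fixture's
- flux_jar: bystander: small round jar with a green lid, 37 mm across, 34 high; origin under its centre
- screwdriver_small: bystander: small blue screwdriver, 112 mm long, 13 mm thick; origin under its middle
- power_brick: bystander: black power brick 42 x 68 x 30 mm; origin under its centre
There are look-alikes about, which are no part of the job. Leave any purple look-alike of the part that bears module_center alone.

How it is judged:
On the way:
1. the module is seated in the pocket and released, a connector towards the lamp house, with the shutter still shut (horizontal distance between module_center and nest_seat below 0.006 m and z of module_center in the frame of nest_seat below 0.003 m and angle between the y axis of module_center and the y axis of nest_seat, either way round below 0.25 rad and angle between module_center's own z axis and vertical below 0.08 rad and contact force between the fingers and adapter_block below 0.1 N and value of joint shutter below 0.003 m), for 0.2 s.
At the end, for the whole second after the job is handed in: the module lies flat in the pocket (centre within 6 mm of the seat, not raised by 3 mm, a connector towards the lamp house to 0.25 rad) and is not touched; the fingers press on the shutter's tab with more than 4 N and hold the shutter still within 4 mm of half travel (18 to 26 mm) (horizontal distance between module_center and nest_seat below 0.006 m and z of module_center in the frame of nest_seat below 0.003 m and angle between the y axis of module_center and the y axis of nest_seat, either way round below 0.25 rad and angle between module_center's own z axis and vertical below 0.08 rad and contact force between each of the arm, the fingers and adapter_block below 0.1 N and contact force between the fingers and shutter above 4 N and value of joint shutter between 0.018 and 0.026 m and velocity of joint shutter between -0.01 and 0.01 m/s); the arm keeps its last pose, push and grip.
It fails at once if a bystander is moved by more than 30 mm (distance of any of flux_jar, screwdriver_small, power_brick from where it was at the start of the episode above 0.03 m).
It also fails if it takes over 38 s, if anything falls off the work surface, if the arm or the gripper's body presses on something with over 40 N, if the wrist force passes 120 N, or if a joint passes its speed limit or range.

ROBOT

A 6-joint arm with a two-finger parallel gripper is mounted at the origin on a cart in front of the work surface, level with it; the furniture and walls round the work are solid. World frame = base frame: x ahead of the robot, y to its left, z up, the work surface at z = 0. Lengths are in m, angles in rad, forces in N, time in s.
With the tool pointing down it reaches from about 0.25 to 0.725 m from the base axis. Payload 4 kg.
Tool frame: the origin (TCP) lies midway between the tips of the shut fingers; the grasp point (between the pads) lies 19 mm behind it; z points along the fingers, y is the line along which they close (so a half turn about z gives the same grasp; the last joint's range is limited). The gripper opens to 85 mm and grips with 20 to 120 N. Pads are 22 mm wide; open, the fingers measure 114 mm over their backs; the gripper's body (76 mm by 85 mm) begins 54 mm behind the grasp point. The pads swing forward as they close: fully open they stand 13 mm farther back than shut.
Start: joints at [1.313, 0.241, 0.005, 1.335, 0, 1.571], TCP at [0.127, 0.483, 0.231] pointing down, gripper open.
Joint ranges: [-2.72, 2.72], [-1.05, 1.87], [-1.09, 1.28], [-1.99, 2.15], [-1.42, 1.44], [-3.14, 3.14]. Speed limits (rad/s): [2.79, 2.79, 3.14, 3.14, 3.14, 3.14].

INTERFACE

Orientations are given as a unit quaternion [x, y, z, w].
In Python, from workcell import monitor, vision, job gives the robot as it stands.
- The arm moves only by the tool move_arm, never from a script. Its argument "moves" is a list that holds one entry, the list of rows, each a list of 5 numbers: the shift along the world's x, y, z in m, then the turn about the world's z in degrees, then the opening in per cent of the stroke, from 0 (shut) to 100 (fully open). In form: [[[x, y, z, turn, gripper], ...]]. A call has 1 to 5 rows; each row is the pose to reach, as a shift and turn from the pose commanded when the call began; what a row does not reach only later rows make up. A row lasts 1/8 s, in which the tool goes at most 62.5 mm and 10.7 degrees, less where a joint would pass 70% of its speed; a pose out of reach is approached as far as the arm can. A call with a gripper value outside its range is refused whole. The fingers move at their own pace and stop on an object; the grip force is fixed at half the most. Time passes only in rows, so rows that repeat a pose let the fingers close. It gives the time, the measured TCP pose, the force, the opening and the grip force at its end, in the units of the state.
- monitor.get_obs(): the state, without advancing time (a new reading comes with each control period).
- vision.camera(name): name is "side" or "top" or "wrist"; returns a dict with "color" (480x640x3 uint8, red, green, blue), "camera_matrix" (3x3 intrinsics, pixels), "eye" and "attitude" of the camera in the world; the wrist camera has in their place "hand_eye" (4x4, takes a point from camera to tool coordinates, whose origin is the TCP and whose axes are the flange's). Camera axes: x right, y up, looking along -z (the intrinsics and any distortion apply to the point x, -y, -z); pixel columns grow to the right and rows downward; lengths in m; the calibration is good to about 2 mm. A picture is of the moment at which its call begins: read the wrist's pose just before it. There is no depth.
- job.job_done(): hands the job in; it is judged then, once.
The state is a dict: "clock": time; "joint_pos": joint angles; "joint_vel": joint speeds; "tau": joint torques, N m; "eef_pos": TCP position; "tool_rot": TCP orientation; "ft_force": force on the tool from outside, world axes, zero at the start; "ft_torque": the same for the moment, N m; "grip_width": finger opening in m; "grasp_force": force on a finger pad.
Only numpy, scipy, OpenCV 4.12 (cv2) and the standard library are available. Lean on these libraries where they do the work, as an engineer would, in place of code of your own. Each camera call takes 0.05 s, during which the arm holds its last target. There are 200 camera calls.

## Working session

There is one attempt and no reset: what is moved stays moved. The work goes in short steps, Python scripts to look and compute and a tool call to move; the robot and the scene stay as the last step left them, time stands still between calls to the robot, and variables do not carry over. Pictures are saved under pics/ and viewed, at most 10 in all, crops included, and the job is handed in when it is done.

Besides the shell and the picture viewer there is one more tool, called after "Request:" as name([rows], argument=value, ...), one row to a line, values as JSON. move_arm: Moves the arm, as the interface text tells. Its arguments: {"type":"object","properties":{"moves":{"type":"array","items":{"type":"array","items":{"type":"array","items":{"type":"number"}}}}},"required":["moves"]}

```bash
mkdir -p pics; ls; cat > h.py <<'E'
import numpy as np,cv2
from workcell import monitor,vision,job
from scipy.spatial.transform import Rotation as R
def R3(a):
    a=np.array(a,float); return a if a.shape==(3,3) else R.from_quat(a).as_matrix()
def snap(name,f):
    o=monitor.get_obs(); c=vision.camera(name); cv2.imwrite('pics/'+f,c['color'][:,:,::-1])
    if 'hand_eye' in c:
        T=np.eye(4);T[:3,:3]=R3(o['tool_rot']);T[:3,3]=o['eef_pos'];T=T@np.array(c['hand_eye']);eye,A=T[:3,3],T[:3,:3]
    else: eye,A=np.array(c['eye']),R3(c['attitude'])
    np.savez('pics/'+f+'.npz',K=np.array(c['camera_matrix']),eye=eye,A=A)
    return c
def px(f,u,v,z):
    d=np.load('pics/'+f+'.npz'); r=np.linalg.inv(d['K'])@[u,v,1]; r=d['A']@[r[0],-r[1],-r[2]]
    return d['eye']+r*(z-d['eye'][2])/r[2]
def proj(f,p):
    d=np.load('pics/'+f+'.npz'); q=d['A'].T@(np.array(p)-d['eye']); q=d['K']@[q[0],-q[1],-q[2]]; return q[:2]/q[2]
E
python3 - <<'E'
from h import *
for n in('top','side'):
    c=snap(n,n+'1.png'); print({k:v for k,v in c.items() if k!='color'})
print(monitor.get_obs())
E
```

```text
pics
{'camera_matrix': array([[513.88805619,   0.        , 315.84151286],
       [  0.        , 513.88805619, 238.15838649],
       [  0.        ,   0.        ,   1.        ]]), 'eye': array([0.41391721, 0.01193924, 1.07744147]), 'attitude': array([ 0.02109411, -0.02661149, -0.69872802,  0.71458101])}
{'camera_matrix': array([[537.98762763,   0.        , 316.0369665 ],
       [  0.        , 537.98762763, 243.85337543],
       [  0.        ,   0.        ,   1.        ]]), 'eye': array([ 0.18265881, -0.79280064,  0.54627838]), 'attitude': array([ 0.50003442, -0.08905544, -0.13200603,  0.85123975])}
{'clock': 0.1, 'joint_pos': array([1.31297284e+00, 2.41356553e-01, 3.86227189e-03, 1.33520030e+00,
       1.07543616e-05, 1.57079210e+00]), 'joint_vel': array([-0.00088861, -0.00248266,  0.00129209, -0.00092632, -0.00063434,
        0.00055085]), 'tau': array([ 7.18613519e-04, -3.73137367e+01,  2.53009969e+01,  1.08747755e-02,
       -8.73124879e-07, -5.72258486e-06]), 'eef_pos': array([0.12734122, 0.48292867, 0.2304938 ]), 'tool_rot': array([ 1.28552843e-01,  9.91702206e-01, -9.40558372e-04, -1.27349351e-04]), 'ft_force': array([0.33652897, 0.21243648, 0.16006205]), 'ft_torque': array([0.0015826 , 0.00395962, 0.02109316]), 'grasp_force': 0.0, 'grip_width': 0.08524748784630992}
```

View pics/top1.png

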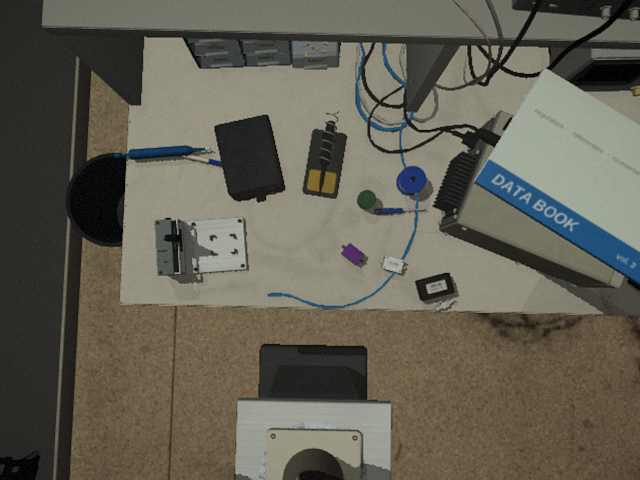

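View pics/side1.png

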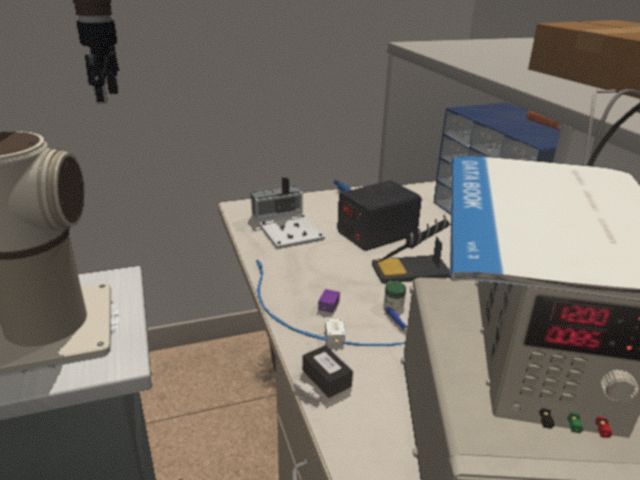

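Top: silver block with brass ends at (395,265), purple look-alike at (353,254), power brick (436,288), jar (367,199), screwdriver (392,211). Fixture plate spans (155–246, 217–275), with the lamp house at left (165,247) and the pocket near (225,245). Candidates for the module are the silver block (395,265) and the purple one (353,254). I choose the silver one and check it in a close crop.

```bash
python3 - <<'E'
from h import *
im=cv2.imread('pics/top1.png')
a=cv2.resize(im[205:285,145:255],None,fx=5,fy=5,interpolation=cv2.INTER_CUBIC) #550x400
b=cv2.resize(im[245:285,375:415],None,fx=6,fy=6,interpolation=cv2.INTER_CUBIC)
o=np.zeros((400,800,3),np.uint8);o[:400,:550]=a;o[:240,555:795]=b
cv2.imwrite('pics/crop1.png',o)
E
```

```text
(no output)
```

View pics/crop1.png

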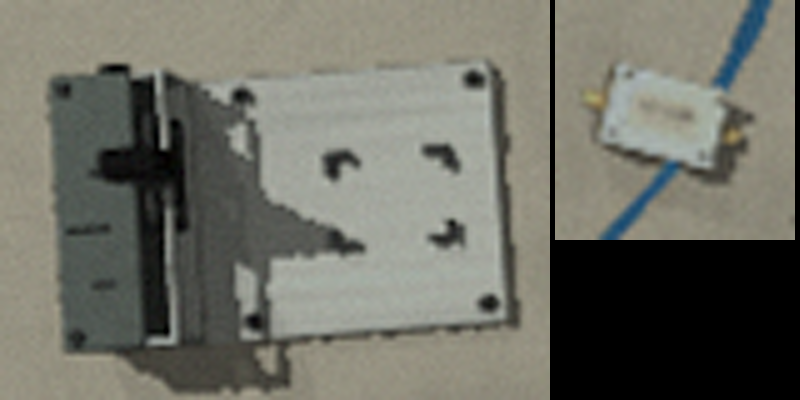

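The crop confirms it: a silver block with brass pins at top px (381.7,261.3) and (405,267.7). The pocket's corner angles centre near px (223.8,244.6), and the marks run towards image-down, so the shutter opens along world -x.

```bash
python3 - <<'E'
from h import *
f='top1.png'
a=px(f,381.7,261.3,.01);b=px(f,405,267.7,.01);c=px(f,393,264.3,.02)
d=a-b;print('mod',a,b,c,'yaxis deg',np.degrees(np.arctan2(d[1],d[0])))
cr=lambda u,v,z:px(f,145+u/5,205+v/5,z)
P=[cr(*q,.013) for q in((340,163),(443,155),(345,240),(448,235))];print('pocket',np.mean(P,0))
s=[cr(*q,.008) for q in((473,78),(488,302),(242,97),(253,320))]
for i,j in((0,2),(1,3)):
    d=s[j]-s[i];print('fix y deg',np.degrees(np.arctan2(d[1],d[0])))
for i,j in((1,0),(3,2)):
    d=s[j]-s[i];print('fix x deg',np.degrees(np.arctan2(d[1],d[0])))
print('tab',cr(135,165,.096))
o=monitor.get_obs();M=R3(o['tool_rot']);print('tool y deg',np.degrees(np.arctan2(M[1,1],M[0,1])))
E
```

```text
mod [ 0.44107153 -0.13348246  0.01      ] [ 0.42887151 -0.18209916  0.01      ] [ 0.43516797 -0.15548015  0.02      ] yaxis deg 75.91291703583923
pocket [0.46815702 0.19471776 0.013     ]
fix y deg 96.05164599201666
fix y deg 95.65856834590627
fix x deg 5.646752448456417
fix x deg 4.990259882034485
tab [0.47438951 0.27965345 0.096     ]
tool y deg 75.22804458253562
```

Request:
move_arm([
  [[0.12, -0.25, -0.03, -45, 60], [0.12, -0.25, -0.03, -45, 60], [0.12, -0.25, -0.03, -45, 60], [0.12, -0.25, -0.03, -45, 60], [0.12, -0.25, -0.03, -45, 60]],
])

```text
clock: 0.72
eef_pos: [0.2474, 0.2306, 0.2007]
tool_rot: [0.5, 0.866, -0.001, -0.0]
ft_force: [-0.3, 0.3, 0.6]
grip_width: 0.0511
grasp_force: 0.0
```

Request:
move_arm([
  [[0.12, -0.25, -0.03, -44, 60], [0.12, -0.25, -0.03, -44, 60], [0.12, -0.25, -0.03, -44, 60], [0.12, -0.25, -0.03, -44, 60], [0.12, -0.25, -0.03, -44, 60]],
])

```text
clock: 1.35
eef_pos: [0.3679, -0.0193, 0.1708]
tool_rot: [0.789, 0.615, -0.0, -0.0]
ft_force: [0.1, 0.3, 0.4]
grip_width: 0.0514
grasp_force: 0.0
```

Request:
move_arm([
  [[0.067, -0.136, -0.02, 0, 60], [0.067, -0.136, -0.02, 0, 60], [0.067, -0.136, -0.02, 0, 60], [0.067, -0.136, -0.02, 0, 60]],
])

```text
clock: 1.85
eef_pos: [0.4345, -0.154, 0.1503]
tool_rot: [0.788, 0.616, -0.0, -0.001]
ft_force: [0.1, -0.6, 0.2]
grip_width: 0.0512
grasp_force: 0.0
```

```bash
python3 - <<'E'
from h import *
snap('wrist','w1.png')
print(proj('w1.png',[.435,-.155,.02]))
E
```

```text
[316.80315707 232.3302786 ]
```

View pics/w1.png

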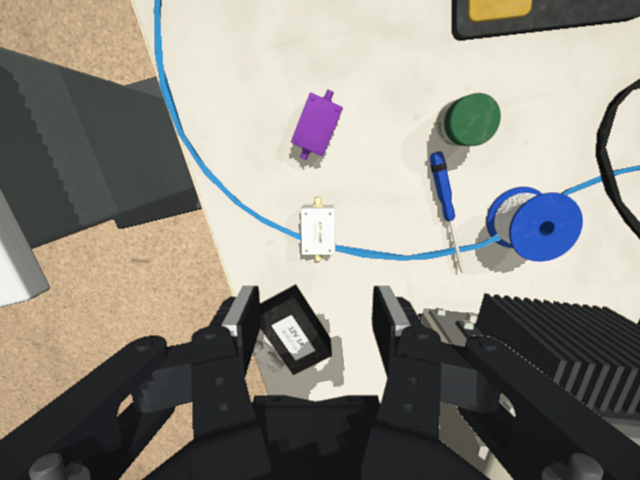

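The module sits at wrist px (317,231), with its pins at (318,201) and (318,260). That matches the predicted (317,232) and it is aligned with the jaws, so I descend.

Request:
move_arm([
  [[0.001, -0.001, -0.06, 0, 60], [0.001, -0.001, -0.11, 0, 60], [0.001, -0.001, -0.135, 0, 60], [0.001, -0.001, -0.144, 0, 60], [0.001, -0.001, -0.144, 0, 60]],
])

```text
clock: 2.52
eef_pos: [0.4353, -0.1528, 0.0076]
tool_rot: [0.786, 0.618, -0.0, -0.0]
ft_force: [-0.3, -0.2, 0.2]
grip_width: 0.0512
grasp_force: 0.0
```

Request:
move_arm([
  [[0, 0, 0, 0, 20], [0, 0, 0, 0, 15], [0, 0, 0, 0, 10], [0, 0, 0, 0, 10], [0, 0, 0, 0, 10]],
])

```text
clock: 3.15
eef_pos: [0.4369, -0.1538, 0.009]
tool_rot: [0.787, 0.617, 0.001, 0.001]
ft_force: [-0.2, 0.7, 6.2]
grip_width: 0.0263
grasp_force: 59.8
```

Request:
move_arm([
  [[0, 0, 0.03, 0, 10], [0, 0, 0.08, 0, 10], [0, 0, 0.12, 0, 10], [0, 0, 0.12, 0, 10]],
])

```text
clock: 3.65
eef_pos: [0.4384, -0.1546, 0.1313]
tool_rot: [0.787, 0.617, 0.002, 0.004]
ft_force: [-0.3, 0.4, -1.3]
grip_width: 0.0263
grasp_force: 59.4
```

```bash
python3 - <<'E'
from h import *
snap('wrist','w2.png')
o=monitor.get_obs();M=R3(o['tool_rot']);print(o['eef_pos'],o['grip_width'],o['ft_force'],np.degrees(np.arctan2(M[1,1],M[0,1])))
E
```

```text
[ 0.4368124  -0.1540781   0.12923631] 0.026039276369121164 [ 0.15648479  0.92752102 -1.17226008] -13.780182468249844
```

View pics/w2.png

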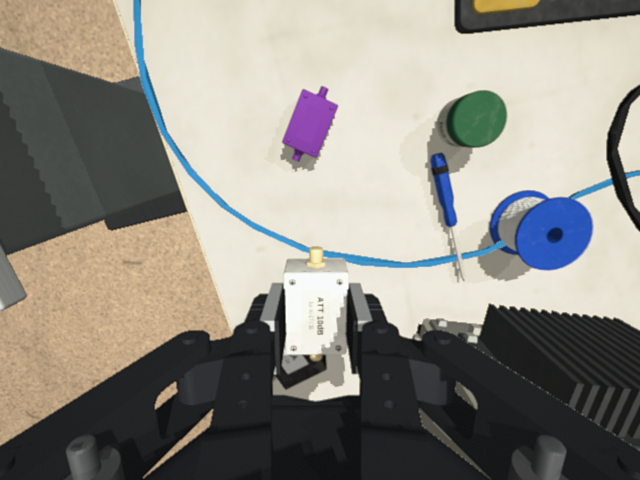

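Held straight: top-face screws at (292,282), (340,282), (293,348), (343,348). I work out its offset in the grip and plan the transfer.

```bash
python3 - <<'E'
from h import *
o=monitor.get_obs();M=R3(o['tool_rot']);e=np.array(o['eef_pos'])
z=e[2]+.011
P=[px('w2.png',*q,z) for q in((292,282),(340,282),(293,348),(343,348))]
print([np.round(M.T@(p-e)*1e3,1) for p in P]); print(M.T@(np.mean(P,0)-e))
for z in(.010,):
  m=[px('w2.png',*q,z+e[2]-.01) for q in((316,250),(316,357))];print([np.round(M.T@(p-e)*1e3,1) for p in m])
d=px('w2.png',316.5,265,e[2]+.011)-px('w2.png',316.5,350,e[2]+.011);print(np.linalg.norm(d),np.degrees(np.arctan2(d[1],d[0])))
print(e)
E
```

```text
[array([ 13.5,  -8.4, -11. ]), array([ 13.4,  12.1, -10.9]), array([-18.7,  -8.6, -11. ]), array([-18.9,  14.1, -10.9])]
[-0.00266118  0.00230492 -0.01098768]
[array([24.3,  1.9, -0. ]), array([-31.3,   1.9,   0. ])]
0.04101907311977015 76.27696969875511
[ 0.4368124  -0.1540781   0.12923631]
```

Request:
move_arm([
  [[0.03, 0.288, 0.02, 19.4, 10], [0.03, 0.288, 0.02, 19.4, 10], [0.03, 0.288, 0.02, 19.4, 10], [0.03, 0.288, 0.02, 19.4, 10], [0.03, 0.288, 0.02, 19.4, 10]],
])

```text
clock: 4.32
eef_pos: [0.4645, 0.1368, 0.146]
tool_rot: [0.671, 0.742, -0.001, -0.001]
ft_force: [0.5, 0.0, -0.8]
grip_width: 0.0264
grasp_force: 59.3
```

Request:
move_arm([
  [[0, 0, 0, 0, 10], [0, 0, 0, 0, 10]],
])

```text
clock: 4.58
eef_pos: [0.4644, 0.134, 0.146]
tool_rot: [0.671, 0.741, -0.001, -0.001]
ft_force: [-0.3, -0.4, -0.2]
grip_width: 0.0262
grasp_force: 59.3
```

```bash
python3 - <<'E'
from h import *
snap('wrist','w3.png')
o=monitor.get_obs();M=R3(o['tool_rot']);print(o['eef_pos'],M,np.degrees(np.arctan2(M[1,1],M[0,1])))
print(proj('w3.png',[.468,.1947,.013]))
E
```

```text
[0.46451858 0.13346432 0.14623672] [[-9.71873295e-02  9.95263179e-01 -2.41389452e-03]
 [ 9.95265783e-01  9.71850576e-02 -1.04158220e-03]
 [-8.02053937e-04 -2.50369521e-03 -9.99996544e-01]] 5.577113995134698
[328.33027195 157.14335438]
```

View pics/w3.png

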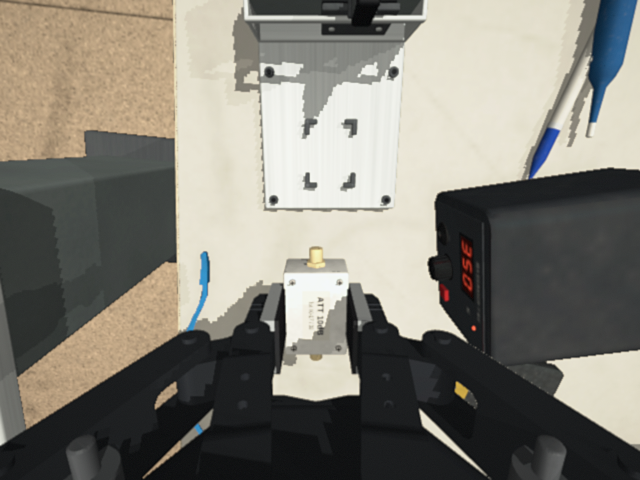

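The pocket angles span about (305,119)–(357,188), against a predicted centre of (328,157), so both estimates agree to a few px. I'll refine it numerically.

```bash
python3 - <<'E'
from h import *
g=cv2.cvtColor(cv2.imread('pics/w3.png'),6)[112:195,298:364]
n,l,s,c=cv2.connectedComponentsWithStats((g<85).astype(np.uint8))
for q in s[1:]:
    if q[4]>15:print(q[0]+298,q[1]+112,q[2],q[3],q[4])
o=monitor.get_obs();M=R3(o['tool_rot']);e=np.array(o['eef_pos'])
p=px('w3.png',330.5,153.5,.013);t=M.T@(p-e);print(p,t)
for q in((269,72),(393,72),(274,200),(386,200)):print(np.round(px('w3.png',*q,.008),4))
for off in((-.0031,.0021),(-.003,0.001)):
    print('shift',M@np.array([t[0]-off[0],t[1]-off[1],0]))
E
```

```text
345 121 11 14 38
[0.46940414 0.19765558 0.013     ] [0.06351941 0.01143443 0.13315761]
[0.4166 0.2524 0.008 ]
[0.51   0.2616 0.008 ]
[0.4267 0.1554 0.008 ]
[0.52   0.1647 0.008 ]
shift [ 2.81565430e-03  6.72111903e-02 -7.68029375e-05]
shift [ 3.92016253e-03  6.72185673e-02 -7.94767969e-05]
```

Request:
move_arm([
  [[0.003, 0.014, -0.05, 0, 10], [0.003, 0.014, -0.08, 0, 10], [0.003, 0.014, -0.08, 0, 10], [0.003, 0.014, -0.08, 0, 10]],
])

```text
clock: 5.12
eef_pos: [0.4692, 0.1477, 0.0682]
tool_rot: [0.672, 0.74, 0.0, 0.0]
ft_force: [1.3, -0.1, -0.4]
grip_width: 0.0265
grasp_force: 59.3
```

```bash
python3 - <<'E'
from h import *
snap('wrist','w4.png')
o=monitor.get_obs();M=R3(o['tool_rot']);print(o['eef_pos'],np.degrees(np.arctan2(M[1,1],M[0,1])))
u,v=proj('w4.png',[.469,.196,.013]);print(u,v)
im=cv2.imread('pics/w4.png');cv2.imwrite('pics/w4c.png',cv2.resize(im[0:300,160:480],(640,600),interpolation=cv2.INTER_CUBIC))
E
```

```text
[0.46972962 0.14807562 0.06875656] 5.547522722554922
323.3038502868382 183.6020697372063
```

View pics/w4c.png

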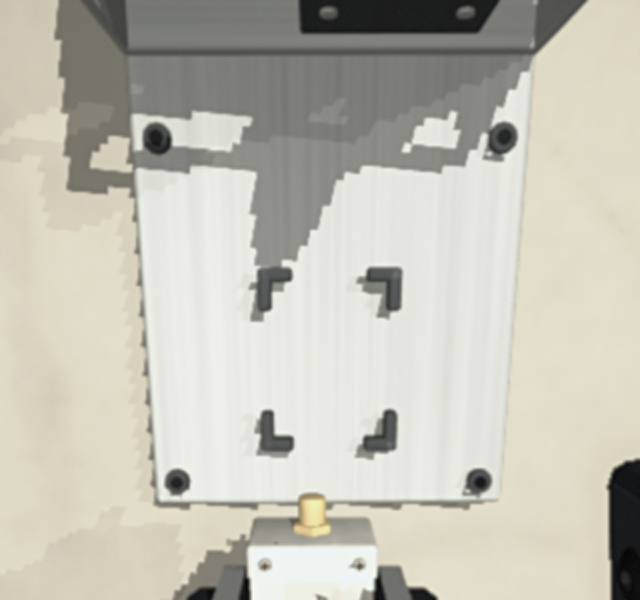

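Pocket angles' outer corners in the crop are (258,268), (402,268), (262,451), (397,451). The module's front pin tip is at (313,493).

```bash
python3 - <<'E'
from h import *
o=monitor.get_obs();M=R3(o['tool_rot']);e=np.array(o['eef_pos'])
P=[px('w4.png',160+u/2,v/2,.014) for u,v in((258,268),(402,268),(262,451),(397,451))]
T=np.array([M.T@(p-e) for p in P]);print(np.round(T*1e3,1));t=T.mean(0)
h=e[2]
# pin tip, front edge of top face, screws
q=M.T@(px('w4.png',160+313/2,493/2,h+.003)-e);print('pin',q)
a=[M.T@(px('w4.png',160+u/2,v/2,h+.011)-e) for u,v in((250,545),(376,545))];print('edge',a)
for off in((-.0031,.0021),(-.003,.001)):print(M@np.array([t[0]-off[0],t[1]-off[1],0]))
E
```

```text
[[ 75.2 -15.5  54.8]
 [ 75.2  24.5  54.9]
 [ 22.9 -15.5  54.7]
 [ 22.9  25.   54.8]]
pin [ 0.02750934 -0.00018933 -0.00298705]
edge [array([ 0.01869928, -0.01323676, -0.01102435]), array([ 0.01869674,  0.0128684 , -0.01095839])]
[-2.51356826e-03  5.21877927e-02  3.19171336e-05]
[-1.40905651e-03  5.21945992e-02  3.46476974e-05]
```

```bash
python3 - <<'E'
import cv2
im=cv2.imread('pics/w4.png');cv2.imwrite('pics/w4m.png',cv2.resize(im[240:365,250:385],None,fx=4.8,fy=4.8,interpolation=cv2.INTER_CUBIC))
E
```

```text
(no output)
```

View pics/w4m.png

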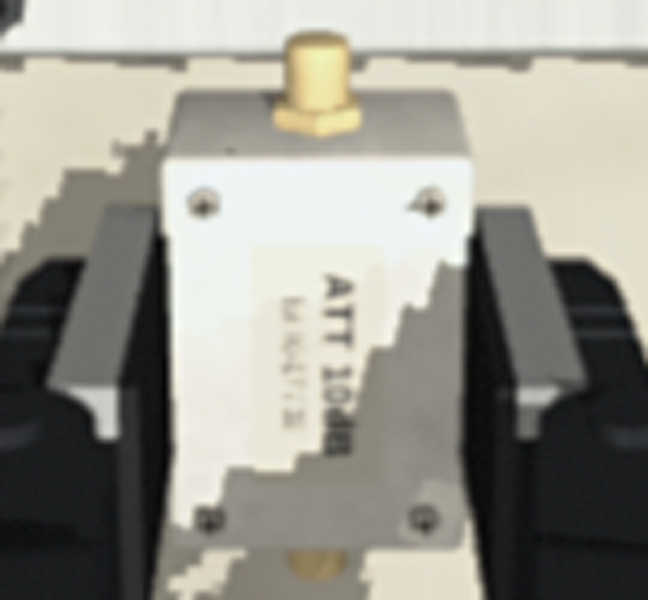

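Module top face in this crop: front corners (162,158), (472,158), back corners (172,548), (468,548), and lower front edge (178,92)–(460,92). I'll fit its pose.

```bash
python3 - <<'E'
from h import *
d=np.load('pics/w4.png.npz');o=monitor.get_obs();M=R3(o['tool_rot']);e=np.array(o['eef_pos'])
I=np.array([(162,158),(472,158),(172,548),(468,548),(176,92),(461,92)],float)/4.8+[250,240]
# object axes: x along tool x (front), y tool y(right), z = tool z(down); image right=tool y
O=np.array([(20,-14,-10),(20,14,-10),(-20,-14,-10),(-20,14,-10),(20,-14,10),(20,14,10)],float)/1e3
ok,r,t=cv2.solvePnP(O,I,d['K'],None)
F=np.diag([1,-1,-1.])
C=M.T@d['A']@F
c=M.T@(d['eye']-e)+C@t.ravel(); Rm=C@cv2.Rodrigues(r)[0]
print('centre in tool',np.round(c*1e3,1));print(np.round(R.from_matrix(Rm).as_euler('xyz',degrees=True),1))
print('res',np.round((cv2.projectPoints(O,r,t,d['K'],None)[0][:,0]-I),1).tolist())
# pocket by PnP too
P=np.array([(258,268),(402,268),(262,451),(397,451)])/2.+[160,0]
T=np.array([M.T@(px('w4.png',*q,.014)-e) for q in P]).mean(0);print('pocket tool',T)
print('shift',M@np.array([T[0]-c[0],T[1]-c[1],0]), 'with y 0.5 weight',M@np.array([T[0]-c[0],T[1]-c[1]-.002,0]))
E
```

```text
centre in tool [-3.8 -0.2  3.8]
[-0.4 -1.3 -0.4]
res [[-0.1, 0.1], [0.2, -0.1], [0.5, 0.4], [-0.6, 0.4], [1.1, -0.4], [-1.0, -0.5]]
pocket tool [0.04908636 0.00464334 0.05479245]
shift [-3.12438330e-04  5.31178371e-02  3.80281768e-05] with y 0.5 weight [-2.30306469e-03  5.29244951e-02  3.29747050e-05]
```

Request:
move_arm([
  [[-0.0005, 0.0525, 0, 0, 10], [-0.0005, 0.0525, -0.02, 0, 10], [-0.0005, 0.0525, -0.032, 0, 10], [-0.0005, 0.0525, -0.032, 0, 10], [-0.0005, 0.0525, -0.032, 0, 10]],
])

```text
clock: 5.8
eef_pos: [0.4685, 0.2006, 0.036]
tool_rot: [0.672, 0.741, 0.0, 0.0]
ft_force: [-0.0, -0.1, -1.1]
grip_width: 0.0262
grasp_force: 59.4
```

```bash
python3 - <<'E'
from h import *
snap('wrist','w5.png')
o=monitor.get_obs();M=R3(o['tool_rot']);print(o['eef_pos'],o['ft_force'],np.degrees(np.arctan2(M[1,1],M[0,1])))
im=cv2.imread('pics/w5.png');cv2.imwrite('pics/w5c.png',cv2.resize(im[180:380,230:410],None,fx=3,fy=3,interpolation=cv2.INTER_CUBIC))
E
```

```text
[0.46862993 0.20072124 0.0360852 ] [-0.85698151 -0.3252759  -0.16236872] 5.576045745939704
```

View pics/w5c.png

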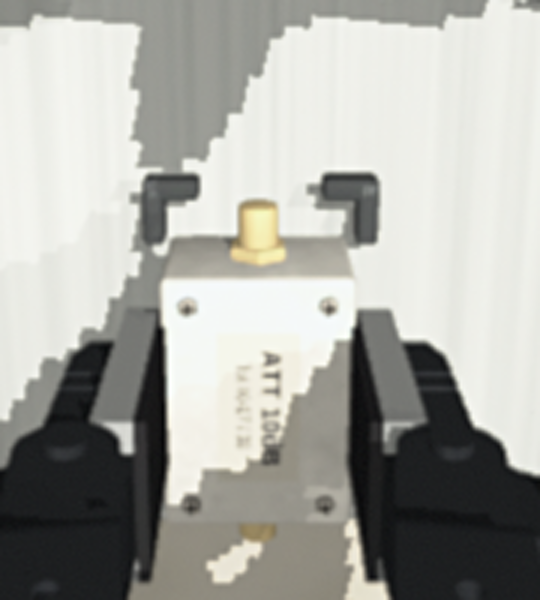

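The front angles are centred at crop x≈260 and the module at 258, so it is centred laterally. I check the lengthwise fit by numbers.

```bash
python3 - <<'E'
from h import *
o=monitor.get_obs();M=R3(o['tool_rot']);e=np.array(o['eef_pos'])
T=[M.T@(px('w5.png',230+u/3,180+v/3,.014)-e) for u,v in((144,174),(378,174))]
print(np.round(np.array(T)*1e3,1),'pocket centre tool x', np.mean(T,0)[0]*1e3-26.1, 'y',np.mean(T,0)[1]*1e3)
E
```

```text
[[ 24.4 -19.2  22.1]
 [ 24.4  20.3  22.1]] pocket centre tool x -1.7362107298952623 y 0.5806288588418723
```

Request:
move_arm([
  [[0.0004, 0.0015, -0.006, 0, 10], [0.0004, 0.0015, -0.01, 0, 10], [0.0004, 0.0015, -0.014, 0, 10], [0.0004, 0.0015, -0.017, 0, 10], [0.0004, 0.0015, -0.017, 0, 10]],
])

```text
clock: 6.48
eef_pos: [0.4682, 0.2018, 0.0178]
tool_rot: [0.672, 0.741, -0.001, 0.0]
ft_force: [1.4, -1.9, -1.6]
grip_width: 0.0263
grasp_force: 59.3
```

Request:
move_arm([
  [[0, 0, -0.001, 0, 10], [0, 0, -0.0015, 0, 10], [0, 0, -0.0015, 0, 10]],
])

```text
clock: 6.85
eef_pos: [0.4683, 0.2018, 0.0171]
tool_rot: [0.672, 0.741, -0.0, 0.0]
ft_force: [-1.1, -5.1, 2.8]
grip_width: 0.0264
grasp_force: 59.9
```

Request:
move_arm([
  [[0, 0, 0, 0, 25], [0, 0, 0, 0, 45], [0, 0, 0, 0, 45], [0, 0, 0, 0, 45]],
])

```text
clock: 7.35
eef_pos: [0.4684, 0.203, 0.0168]
tool_rot: [0.671, 0.741, 0.0, -0.0]
ft_force: [0.5, -0.5, -0.2]
grip_width: 0.0384
grasp_force: 0.0
```

Request:
move_arm([
  [[0, 0, 0.02, 0, 45], [0, 0, 0.06, 0, 45], [0, -0.03, 0.11, 0, 45], [0, -0.05, 0.13, 0, 45], [0, -0.05, 0.13, 0, 45]],
])

```text
clock: 7.98
eef_pos: [0.4697, 0.1523, 0.1488]
tool_rot: [0.672, 0.74, 0.002, 0.001]
ft_force: [-0.7, -0.7, 0.2]
grip_width: 0.0387
grasp_force: 0.0
```

```bash
python3 - <<'E'
from h import *
snap('wrist','w6.png')
o=monitor.get_obs();M=R3(o['tool_rot']);print(o['eef_pos'],o['ft_force'],o['grip_width'])
E
```

```text
[0.46885579 0.1526052  0.14732101] [-0.85629147  0.47078974 -1.37005054] 0.03861901201746768
```

View pics/w6.png

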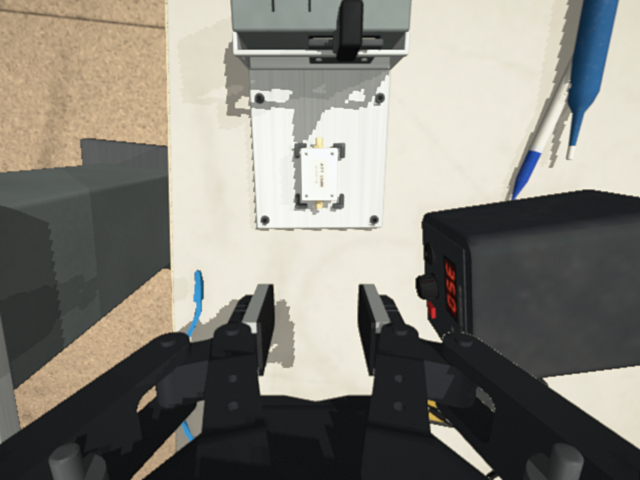

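The module is seated, centred at (320,177) with the angles around all its corners and pins towards the lamp house. The tab is near (350,30) with the shutter still shut. Next I move nearer the tab and measure it by segmentation.

Request:
move_arm([
  [[0.0, 0.06, 0.06, 0, 45], [0.0, 0.06, 0.06, 0, 45], [0.0, 0.06, 0.06, 0, 45], [0.0, 0.06, 0.06, 0, 45]],
])

```text
clock: 8.52
eef_pos: [0.4672, 0.2121, 0.2048]
tool_rot: [0.671, 0.741, -0.002, -0.001]
ft_force: [-0.1, 0.3, -0.6]
grip_width: 0.0382
grasp_force: 0.0
```

```bash
python3 - <<'E'
from h import *
snap('wrist','w7.png')
o=monitor.get_obs();print(o['eef_pos'])
g=cv2.cvtColor(cv2.imread('pics/w7.png'),6)
# predicted tab box from rough estimate
for z in(.062,.096):print(z,np.round(proj('w7.png',[.474,.28,z])))
print(g[0:260:6,260:420:6].__floordiv__(26).astype(str).tolist().__class__)
for r in range(0,260,5):print(r,''.join(str(v//26) for v in g[r,230:450:3]))
E
```

```text
[0.46723186 0.21174723 0.20477727]
0.062 [333. 148.]
0.096 [335. 149.]
<class 'list'>
0 88888888888888888888888888888888888878888999888888543222222211111111111111
5 88888888888888888888888888888888888888888888888888889999989888886443100010
10 88888888888888888888888888888888888888888888888888888888888888888888989998
15 88888888888888888888888888888888888888888888888888888888888888888888888888
20 88888888888888888888888888888888888888888888888888888888888888888888888888
25 88888888888888888888888888888888888888888888888888888888888888888888888888
30 88888888888888888888888888888888888898888888888888888898888888888888888888
35 88888888888888888888888988888888888888888888888888888888888888888888888888
40 88888888888888888888888998899999889888888888888888888888888888888888888888
45 88888888888888889888888888889999889998888888888888888888889888888888888888
50 88888888888888889888888898888998999999988898889988889999888998888888888888
55 88888888888888888888888888889998999999888898888888888888888999899898888898
60 88888899988888889999988888889998998998888888899888998888888898899898998888
65
[... 2371 characters left out ...]
99998699999999995277999999695499999999999899999999999999999999999999
220 88899999998699999999997579999999999999999999999899999999999999999988999999
225 88889999998899999999999579999999999999999999999999999999999999999998899999
230 88888999998699999999997569999999999999999999998999999999999999999999889998
235 88888999998899999999999569999899999999999999998999999999999999999999998889
240 88888898998889999999999569999899999999999999998999999999999999999999999888
245 88888899899889999999998269999999996399999999998999999999999999999998988888
250 88888899998879999999999236777888962399999999998999999999888888888888888898
255 88888889989879999999998676966999759999999999998999999998888898855321111111
```

```bash
python3 - <<'E'
from h import *
o=monitor.get_obs();M=R3(o['tool_rot']);e=np.array(o['eef_pos'])
g=cv2.cvtColor(cv2.imread('pics/w7.png'),6)
m=(g[120:165,320:360]<48);ys,xs=np.nonzero(m[:,:]);
r=np.nonzero(m.sum(1)>8)[0];c=np.nonzero(m.sum(0)>20)[0];print(r[0]+120,r[-1]+120,c[0]+320,c[-1]+320)
u=(c[0]+c[-1])/2+320.5;v=(r[0]+r[-1])/2+120.5
p=px('w7.png',u,v,.096);print(p,p-e,M.T@(p-e))
a=[px('w7.png',q,118,.058) for q in(281,308,335)];print(a)
E
```

```text
129 158 329 345
[0.47541578 0.2833538  0.096     ] [ 0.00818392  0.07160657 -0.10877727] [0.0706082  0.01556109 0.10862461]
[array([0.42977812, 0.29910266, 0.058     ]), array([0.45152036, 0.30125951, 0.058     ]), array([0.47324854, 0.30341496, 0.058     ])]
```

Request:
move_arm([
  [[0.0075, 0.0715, 0, 0, 45], [0.0075, 0.0715, -0.04, 0, 45], [0.0075, 0.0715, -0.09, 0, 45], [0.0075, 0.0715, -0.125, 0, 45], [0.0075, 0.0715, -0.139, 0, 45]],
])

```text
clock: 9.2
eef_pos: [0.4736, 0.2819, 0.0643]
tool_rot: [0.672, 0.741, -0.003, -0.001]
ft_force: [-0.9, -0.4, 0.1]
grip_width: 0.0384
grasp_force: 0.0
```

Request:
move_arm([
  [[0, 0, 0, 0, 30], [0, 0, 0, 0, 10], [0, 0, 0, 0, 2], [0, 0, 0, 0, 2], [0, 0, 0, 0, 2]],
])

```text
clock: 9.82
eef_pos: [0.476, 0.2841, 0.069]
tool_rot: [0.672, 0.741, 0.0, 0.0]
ft_force: [-3.5, -1.6, 5.8]
grip_width: 0.0111
grasp_force: 60.7
```

Request:
move_arm([
  [[-0.005, -0.0005, 0, 0, 2], [-0.01, -0.001, 0, 0, 2], [-0.015, -0.0015, 0, 0, 2], [-0.02, -0.002, 0, 0, 2], [-0.022, -0.0021, 0, 0, 2]],
])

```text
clock: 10.45
eef_pos: [0.4578, 0.2823, 0.0691]
tool_rot: [0.672, 0.741, 0.003, 0.003]
ft_force: [8.7, -2.3, -0.8]
grip_width: 0.0106
grasp_force: 59.6
```

Request:
move_arm([
  [[0, 0, 0, 0, 2], [0, 0, 0, 0, 2], [0, 0, 0, 0, 2]],
])

```text
clock: 10.82
eef_pos: [0.4579, 0.2823, 0.0691]
tool_rot: [0.672, 0.741, 0.003, 0.003]
ft_force: [7.4, -2.8, -0.0]
grip_width: 0.0108
grasp_force: 59.7
```

```bash
python3 - <<'E'
from h import *
snap('wrist','w8.png');snap('top','top2.png')
o=monitor.get_obs();print(o['eef_pos'],o['ft_force'],o['grip_width'],o['grasp_force'],o['clock'])
for p in([.4743,.2832,.096],[.4524,.2811,.096],[.4512,.3013,.058]):print(np.round(proj('w8.png',p)),np.round(proj('top2.png',p),1))
g=cv2.cvtColor(cv2.imread('pics/w8.png'),6)
for r in range(150,340,5):print(r,''.join(str(v//26) for v in g[r,220:440:3]))
E
```

```text
[0.45792088 0.28231636 0.0690896 ] [ 7.5946114  -1.77541736  0.28178364] 0.011053784000728623 59.7079861164093 10.925
[359. 335.] [170.1 238. ]
[302. 335.] [170.8 249.5]
[305. 254.] [165.8 250.7]
150 88888888888888888888888888888888888888888888888888888888888888888888888888
155 88888888888888888888888888888888888888888888888888888888888888888888888888
160 88888888888888888888888888888888888888888888888888888888888888888888888888
165 88888888888888888888888888888888888888888888888888888888888888888888888888
170 88888888888888888888888888888888888888888888888888888888888888888888888888
175 88888888888888888888888888888888888888888888888888888888888888888888888888
180 88888888888888888888888888888888888888888888888888888888888888888888888888
185 88888888888888888888888888888888888888888888888888888888888888888888888888
190 88888888888888888888888888888888888888888888888888888888888888888888888888
195 88888877777777777777777777777777777777777777777766666666676666888888888888
200 88633333332000233200013330001333000133300013331000333100023333334888888888
205 4333333330000333200013331000233
[... 1397 characters left out ...]
44444444432221103444300000000000444411113355555555555555555555388888
300 88888888888888444211004444200000000000344431110788888888888888888888888888
305 44577758855555555111114444100000000000244441111168888888888888888888888888
310 88888869555555553111034444101111111110244441111078888888888888888888888888
315 88888845555555551100044444001111111000144443111128888888888878888888888888
320 88884445555555530001125776101111110001164442111107888888888888888888888888
325 88554445555553111111111047111111110000151111111111168888888888888888888888
330 01135445555541111122111114101110000000121111121111108888888884111124788888
335 11110445555211111111111111101110000000101111111111111588888601101111111588
```

The white pointer (u≈316) is still 9 px, about 4 mm, short of the long mark (u≈307). I push about 5 mm further.

Request:
move_arm([
  [[-0.002, -0.0002, 0, 0, 2], [-0.004, -0.0004, 0, 0, 2], [-0.0048, -0.0005, 0, 0, 2], [-0.0048, -0.0005, 0, 0, 2], [-0.0048, -0.0005, 0, 0, 2]],
])

```text
clock: 11.55
eef_pos: [0.4535, 0.2819, 0.0691]
tool_rot: [0.672, 0.741, 0.003, 0.003]
ft_force: [8.0, -1.8, -1.2]
grip_width: 0.0106
grasp_force: 59.7
```

```bash
python3 - <<'E'
from h import *
snap('wrist','w9.png')
o=monitor.get_obs();print(o['eef_pos'],o['ft_force'],o['grip_width'],o['grasp_force'],o['clock'])
g=cv2.cvtColor(cv2.imread('pics/w9.png'),6)
for r in(240,250,254,265,270,273):print(r,''.join(str(v//26) for v in g[r,250:370]))
E
```

```text
[0.45348734 0.2818898  0.06907652] [ 8.11083385 -1.7667906  -0.21121552] 0.010618188684640997 59.659481048583984 11.6
240 555555555555555555555555555555555555555555555555555555555555555553124555555555555555555555555555555555555555555555555555
250 555555555555555555531135555555555555555555555555555555555555555553124555555555555555555555555555555555555555554212455555
254 555555555555555555531135555555555555555555555555555555555555555553124555555555555555555555555555555555555555554202555555
265 555555555555555555555555555555555555555555555555555555555555432589976555555555555555555555555555555555555555555555555555
270 555555555555555555555555555555555555555555555555555555555555554589965555555555555555555555555555555555555555555555555555
273 555555555555555555555555555555555555555555555555555555555555554589976555555555555555555555555555555555555555555555555555
```

The pointer (u≈315.5) is on the long mark (u≈316.5), and the hold is steady at about 8 N. I hand in.

```bash
python3 -c "
from workcell import job
print(job.job_done())"
```

```text
the job is handed in; nothing more can be done
None
```

The module is seated in the pocket with a connector towards the lamp house, and was released with the shutter shut. The fingers now hold the tab with the pointer on the half-travel mark, and I handed the job in at about 11.6 s; no verdict came back.

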